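# Open the woodburning pen's power unit

## Task

Open the blue power unit of the woodburning pen: turn both orange winged thumbscrews anticlockwise until they stop, so that their wings line up with the slots in the cover. Then lift the aluminium cover plate straight up off the unit by its black handle and lay it flat, handle up and roughly centred, on the black sketch pad, setting it down gently.

Things in the scene. Friction and masses are not known exactly. Their poses are not given: they have to be found in the camera images.
- cover_handle (a point): Centre of the black handle bar (14 mm along x, 44 along y, 20 high) of the loose aluminium cover, 190 (x) x 86 (y) x 5 mm, 0.2 kg; z up. Plate top 24 mm and underside 29 mm below this point. Fitted, it lies loosely flush in the fixed blue unit (203 x 99 x 47 mm), its slots (20 x 46 mm, long in y) round the screws at x = -75 and +75 mm. Raise it 50 mm straight up to clear the screws.
- screw_near_wing (a point): Centre of the orange wing of the thumbscrew nearer the robot: an upright flat bar 34 mm long (this point's x axis), 9 mm thick (y), 26 mm high (z), centred 19 mm above the cover's top face, so 6 mm free under it. The screw belongs to the unit and stays on it. Free space to the handle: over 60 mm from the screw's axis.
- screw_far_wing (a point): The same for the identical orange thumbscrew at the cover's far end, 150 mm from the near one.
- screw_near (a joint): Turn of the near thumbscrew, rad, growing anticlockwise seen from above, about a vertical axis through the wing's centre. Starts at 0 to 0.3 (locked); hard stop at 1.3 (released, wing along the cover's y, in line with its slot); the cover passes over it from about 1.1. It stays where it is left (friction 0.05 N m).
- screw_far (a joint): The same for the far thumbscrew.
- sketch_pad: Black sketch pad lying flat on the desk beside the unit, 170 mm (x) by 125 mm (y) by 16 mm thick, loose, 0.4 kg. The origin is the centre of its underside. It may lie to the left or to the right of the unit.

How it is judged:
On the way, in this order (a step that is already met when the one before it is completed fails the run):
1. both thumbscrews are released while the cover still sits on the unit (value of joint each of screw_near, screw_far above 1.1 rad and distance of cover_handle from where it was at the start of the episode below 0.02 m), for 0.2 s.
2. the cover is lifted clear of the thumbscrews (height (world z) of cover_handle above 0.11 m), for 0.1 s.
At the end, for the whole second after the job is handed in: Both thumbscrews stand released (beyond 1.0 rad) and the cover lies at rest, flat on the sketch pad (within 6 degrees), handle up, its centre within 35 mm of the pad's centre (value of joint each of screw_near, screw_far above 1 rad and horizontal distance between cover_handle and sketch_pad below 0.035 m and height (world z) of cover_handle between 0.035 and 0.053 m and angle between cover_handle's own z axis and vertical below 0.1 rad and linear speed of cover below 0.02 m/s); the robot touches nothing.
It fails at once if the cover is dropped over the pad from more than 20 mm instead of being set down (contact force between cover and anything else below 0.05 N and height (world z) of cover_handle above 0.065 m and horizontal distance between cover_handle and sketch_pad below 0.1 m).
It fails at once if the cover is pressed hard on the pad (over 60 N) (contact force between cover and sketch_pad above 60 N).
It also fails if it takes over 64 s, if anything falls off the work surface, if the arm or the gripper's body presses on something with over 40 N, if the wrist force passes 120 N, or if a joint passes its speed limit or range.

## Robot

A 7-joint arm with a two-finger parallel gripper is mounted at the origin on the work surface; the furniture and walls round the work are solid. World frame = base frame: x ahead of the robot, y to its left, z up, the work surface at z = 0. Lengths are in m, angles in rad, forces in N, time in s.
With the tool pointing down it reaches from about 0.4 to 0.85 m from the base axis. Payload 4.5 kg.
Tool frame: the origin (TCP) lies at the very end of the fingers, on their centre line; the grasp point (between the pads) lies 19 mm behind it (tcp_to_grasp is the z of the grasp point in the tool frame, in m); z points along the fingers, y is the line along which they close (so a half turn about z gives the same grasp; the last joint's range is limited). The gripper opens to 88 mm and grips with 3 to 60 N. Pads are 18 mm wide; open, the fingers measure 123 mm over their backs; the gripper's body (75 mm by 187 mm) begins 45 mm behind the grasp point.
Start: joints at [-1.159, 0.689, -0.195, 1.565, 0.157, 0.902, -0.215], TCP at [0.231, 0.581, 0.239] pointing down, gripper open.
Joint ranges: [-3.01, 3.01], [-0.46, 2.08], [-1.47, 1.51], [0.13, 2.56], [-1, 4.14], [0.04, 2.09], [-2.66, 2.66]. Speed limits (rad/s): [2.57, 2.57, 3.14, 3.14, 3.14, 3.14, 3.14].

## Interface

Orientations are given as a unit quaternion [x, y, z, w].
In Python, from plant import * gives the robot as it stands. The module is installed in compiled form; this text tells all that it offers.
- The arm moves only by the shell command python3 -m jog 'ROWS' [OPENING] [FORCE]. ROWS is JSON, a list that holds one entry, the list of rows, each a list of 6 numbers: the shift along the tool's x, y, z in m, then the turn, a rotation vector about the tool's x, y, z in rad. In form: [[[dx, dy, dz, ax, ay, az], ...]]. A call has 1 to 12 rows; each row shifts and turns the commanded pose from where the row before left it, along the tool's axes as they then stand; what a row does not reach is not made up. A row lasts 1/8 s, in which the tool goes at most 62.5 mm and 10.7 degrees, less where a joint would pass 70% of its speed; a pose out of reach is approached as far as the arm can. A call with a gripper value outside its range is refused whole. OPENING is the finger opening in m, from 0 to 0.0881, set as the call begins (- or left out, the last holds). The fingers move at their own pace and stop on an object; FORCE is the grip in N (left out, the last holds). Time passes only in rows, so rows that do not move let the fingers close. It gives the time, the measured TCP pose, the force, the opening and the grip force at its end, in the units of the state.
- get_state(): the state, without advancing time (a new reading comes with each control period).
- snapshot(name): name is "scene" or "top"; returns a dict with "frame" (384x512x3 uint8, red, green, blue), "mtx" (3x3 intrinsics, pixels), "xyz" and "orientation" of the camera in the world. Camera axes: x right, y down, z forward; pixel columns grow to the right and rows downward; lengths in m; the calibration is good to about 2 mm. A picture is of the moment at which its call begins. There is no depth.
- finish_job(): hands the job in; it is judged then, once.
The state is a dict: "clock": time; "q": joint angles; "qd": joint speeds; "joint_torque": joint torques, N m; "tool_pos": TCP position; "eef_rot": TCP orientation; "contact_force": force on the tool from outside, world axes, zero at the start; "moment": the same for the moment, N m; "opening": opening from 0.0 (shut) to 1.0 (fully open); "finger_force": force on a finger pad.
Only numpy, scipy, OpenCV 4.12 (cv2) and the standard library are available. Lean on these libraries where they do the work, as an engineer would, in place of code of your own. Each camera call takes 0.05 s, during which the arm holds its last target. There are 200 camera calls.

## Working session

There is one attempt and no reset: what is moved stays moved. The work goes in short steps, Python scripts to look and compute and a shell command to move; the robot and the scene stay as the last step left them, time stands still between calls to the robot, and variables do not carry over. Pictures are saved under pics/ and viewed, at most 11 in all, crops included, and the job is handed in when it is done.

```bash
mkdir -p pics; python3 - <<'E'
from plant import *
import cv2,numpy as np
s=get_state();print({k:np.round(v,3).tolist() for k,v in s.items()})
ims=[]
for n in("scene","top"):
    d=snapshot(n);np.savez(n+'0.npz',**d);ims.append(d['frame']);print(n,np.round(d['mtx'],1).tolist(),d['xyz'],d['orientation'])
    cv2.imwrite(f'pics/{n}0.png',d['frame'][:,:,::-1])
E
```

```text
{'clock': 0.0, 'q': [-1.159, 0.69, -0.195, 1.566, 0.157, 0.902, -0.215], 'qd': [-0.0, 0.0, -0.001, -0.001, -0.0, -0.001, 0.001], 'joint_torque': [0.0, -52.756, -1.267, -15.343, -0.053, 0.006, 0.0], 'tool_pos': [0.23, 0.58, 0.238], 'eef_rot': [0.188, 0.982, -0.001, -0.0], 'contact_force': [0.318, -0.348, -0.721], 'moment': [-0.025, 0.006, 0.031], 'finger_force': 0.0, 'opening': 0.998}
scene [[351.0, 0.0, 261.4], [0.0, 351.0, 185.4], [0.0, 0.0, 1.0]] [ 0.04721415 -0.28597419  0.63955071] [ 0.81853424 -0.40414661  0.18916686 -0.3617777 ]
top [[408.1, 0.0, 255.7], [0.0, 408.1, 192.6], [0.0, 0.0, 1.0]] [0.41815483 0.111785   0.89420416] [-0.69710407  0.71262988 -0.06276381  0.0475949 ]
```

View pics/scene0.png

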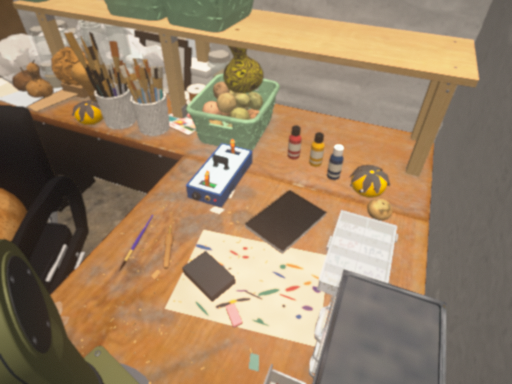

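View pics/top0.png

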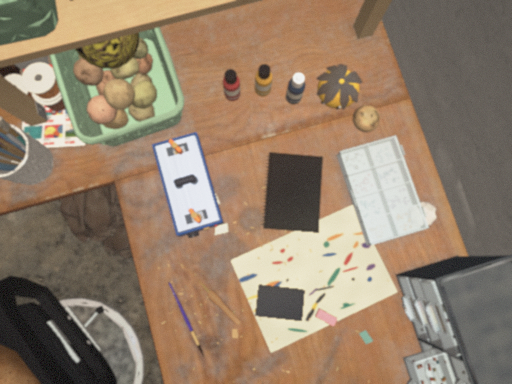

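The scene view shows the blue unit at about (220,174), with orange wings at (233,148) and (207,178) and the handle at (221,161). The big black pad is at about (287,219). In the top view the unit is at (187,185), its wings at (177,147) and (197,215), the handle at (186,181) and the pad at (293,192).

```bash
cat > h.py <<'E'
import numpy as np,cv2
from scipy.spatial.transform import Rotation as R
def ray(d,p):
    v=np.linalg.inv(d['mtx'])@[p[0],p[1],1.]; v=R.from_quat(d['orientation']).apply(v); return d['xyz'],v/np.linalg.norm(v)
def plane(d,p,z):
    o,v=ray(d,p); return o+v*(z-o[2])/v[2]
def tri(a,p,b,q):
    o,u=ray(a,p);w,v=ray(b,q); t=np.linalg.lstsq(np.c_[u,-v],w-o,rcond=None)[0]
    A,B=o+u*t[0],w+v*t[1]; return (A+B)/2,np.linalg.norm(A-B)
def blobs(m,roi,amin=8):
    k=np.zeros_like(m,np.uint8);x0,y0,x1,y1=roi;k[y0:y1,x0:x1]=m[y0:y1,x0:x1]
    n,l,s,c=cv2.connectedComponentsWithStats(k)
    out=[]
    for i in range(1,n):
        if s[i,4]>=amin:
            pts=np.argwhere(l==i)[:,::-1].astype(np.float32); out.append((c[i],s[i,4],cv2.minAreaRect(pts),pts))
    return out
def masks(f):
    hsv=cv2.cvtColor(f,cv2.COLOR_RGB2HSV);H,S,V=[hsv[...,i].astype(int) for i in range(3)]
    return (H<18)&(S>150)&(V>150),(V<75),(H>105)&(H<130)&(S>110)
E
python3 - <<'E'
from h import *
ROI={'top':((150,125,230,240),(255,145,330,240)),'scene':((183,138,258,205),(243,185,330,255))}
D={n:dict(np.load(n+'0.npz')) for n in ROI}
for n,d in D.items():
    o,k,b=masks(d['frame'])
    for nm,m,r in(('orange',o,0),('dark',k,0),('blue',b,0),('pad',k,1)):
        for c,a,rect,_ in blobs(m,ROI[n][r],12): print(n,nm,c.round(1),a,np.round(rect[0],1),np.round(rect[1],1),round(rect[2]), 'z.066',plane(d,c,.066).round(3))
big=[cv2.resize(D['top']['frame'][125:245,145:235],None,fx=5,fy=5,interpolation=2),cv2.resize(D['scene']['frame'][135:210,183:258],None,fx=5,fy=5,interpolation=2)]
w=np.zeros((600,800,3),np.uint8);w[:,:450]=big[0];w[:375,450:800]=big[1][:,:350]
cv2.imwrite('pics/crop0.png',w[...,::-1])
E
```

```text
top orange [177.9 149.3] 17 [177.8 149.5] [5.  3.1] 56 z.066 [0.643 0.252 0.066]
top orange [197.5 218.7] 15 [197.5 218.5] [4.2 2.8] 45 z.066 [0.497 0.212 0.066]
top blue [214.  223.2] 22 [213.8 223.3] [ 1.6 15.8] 72 z.066 [0.487 0.178 0.066]
top blue [189.9 230.5] 38 [190.7 230.3] [ 2.  27.9] 75 z.066 [0.474 0.227 0.066]
top pad [292.9 192. ] 3830 [293.  191.9] [52.4 74.4] 4 z.066 [0.548 0.016 0.066]
scene orange [184.3 142.7] 26 [184.5 142.5] [7. 3.] 90 z.066 [0.575 0.372 0.066]
scene orange [232.4 146.3] 22 [232.5 147. ] [8. 3.] 90 z.066 [0.646 0.254 0.066]
scene orange [200.9 159. ] 14 [200.7 158.7] [5.3 2.5] 34 z.066 [0.55  0.282 0.066]
scene orange [252.9 173.5] 34 [252. 174.] [ 4. 10.] 90 z.066 [0.588 0.137 0.066]
scene orange [206.3 179.9] 29 [206.5 179.5] [9. 3.] 90 z.066 [0.497 0.212 0.066]
scene dark [218.7 160.5] 24 [220. 161.] [ 6. 10.] 90 z.066 [0.574 0.241 0.066]
scene pad [299.1 208.4] 713 [296.9 209.6] [47.6 23.7] 30 z.066 [ 0.555 -0.023  0.066]
```

View pics/crop0.png

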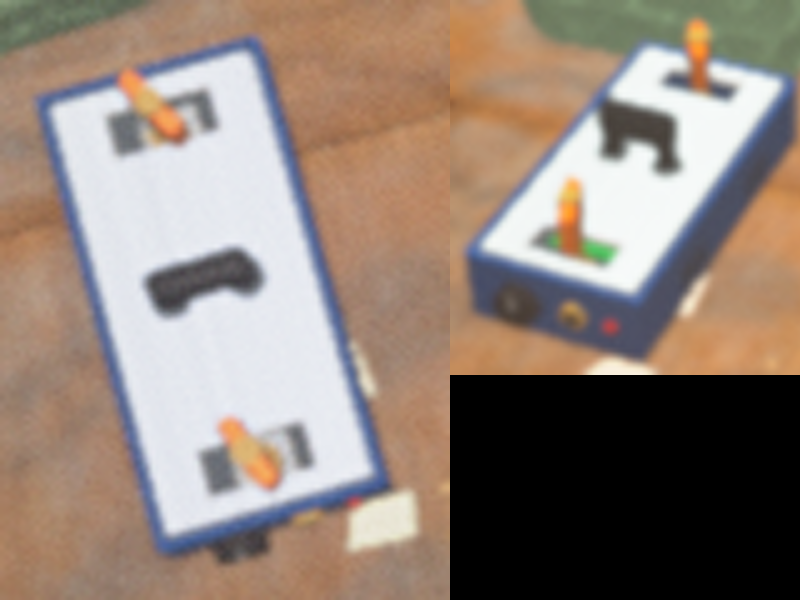

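The crop shows both wings within their slots but turned across them: the near one at about top (195,215.6) and scene (207,178), the far one at about top (175.6,146) and scene (232.6,146). The handle bar is at top (186,181) and scene (220.6,159).

```bash
python3 - <<'E'
from h import *
D={n:dict(np.load(n+'0.npz')) for n in('top','scene')}
def om(f):
    hsv=cv2.cvtColor(f,cv2.COLOR_RGB2HSV);return (hsv[...,0]<25)&(hsv[...,1]>75)&(hsv[...,2]>110)
def dm(f): return f.max(2)<110
B={'near':((187,206,204,225),(201,168,214,188)),'far':((167,137,185,155),(227,137,238,155)),'handle':((172,172,200,190),(212,152,230,168))}
C={}
for k,(rt,rs) in B.items():
    f=dm if k=='handle' else om
    g=[max(blobs(f(D[n]['frame']),r,5),key=lambda b:b[1]) for n,r in(('top',rt),('scene',rs))]
    P,e=tri(D['top'],g[0][2][0],D['scene'],g[1][2][0]); C[k]=P
    print(k,[(np.round(x[2][0],1),x[1],np.round(x[2][1],1),round(x[2][2])) for x in g],P.round(4),'gap',round(e,4))
    # long axis at top height
    pts=np.array([plane(D['top'],p,.076 if k=='handle' else .078) for p in g[0][3]])[:,:2]
    w,v=np.linalg.eigh(np.cov(pts.T)); a=v[:,1]; print('  axis deg',round(np.degrees(np.arctan2(a[1],a[0]))%180,1),'ctr',pts.mean(0).round(4), 'len',np.ptp(pts@a).round(3))
d=C['far']-C['near'];print('screws dist',np.linalg.norm(d[:2]),'yaw',np.degrees(np.arctan2(d[1],d[0])),'mid',(C['far']+C['near'])/2)
# plate
m=(D['top']['frame'].min(2)>150);b=max(blobs(m,(150,125,225,240),200),key=lambda b:b[1])
bx=np.array([plane(D['top'],p,.047) for p in cv2.boxPoints(b[2])]);print('plate',bx.round(3)[:,:2].tolist(),bx.mean(0).round(4))
m=D['top']['frame'].max(2)<75;b=max(blobs(m,(255,145,330,240),200),key=lambda b:b[1])
bx=np.array([plane(D['top'],p,.016) for p in cv2.boxPoints(b[2])]);print('pad',bx.round(3)[:,:2].tolist(),bx.mean(0).round(4))
m=D['scene']['frame'].max(2)<75
b=max(blobs(m,(240,185,330,255),200),key=lambda b:b[1]);print(b[2],b[1])
b=max(blobs(D['scene']['frame'].max(2)<95,(240,185,330,255),200),key=lambda b:b[1]);print(b[2],b[1])
h=cv2.convexHull(b[3]);q=cv2.approxPolyDP(h,5,True)[:,0];print('pad scene',q.tolist(),[plane(D['scene'],p,.016).round(3)[:2].tolist() for p in q])
E
```

```text
near [(array([194.5, 215. ]), np.int32(88), array([16.3,  6.4]), 45), (array([206.2, 178.6]), np.int32(60), array([15.2,  4.7]), 86)] [0.5047 0.2191 0.0617] gap 0.0019
  axis deg 40.6 ctr [0.5027 0.2156] len 0.033
far [(array([174.3, 144.3]), np.int32(98), array([20.1,  6.7]), 59), (array([232., 145.]), np.int32(60), array([14.,  4.]), 90)] [0.6537 0.2611 0.0636] gap 0.0022
  axis deg 37.1 ctr [0.6481 0.2575] len 0.043
handle [(array([185.4, 180.6]), np.int32(133), array([ 7.4, 20.7]), 74), (array([220.1, 161.1]), np.int32(109), array([15.7,  9.8]), 10)] [0.5762 0.2371 0.0649] gap 0.001
  axis deg 104.2 ctr [0.5748 0.236 ] len 0.042
screws dist 0.1548206286802177 yaw 15.743830331289592 mid [0.57919358 0.24006663 0.06264229]
plate [[0.657, 0.308], [0.681, 0.219], [0.495, 0.168], [0.472, 0.255]] [0.5763 0.2375 0.047 ]
pad [[0.481, 0.075], [0.645, 0.059], [0.634, -0.057], [0.47, -0.038]] [0.5575 0.0096 0.016 ]
((296.8833923339844, 209.55699157714844), (47.57981491088867, 23.681934356689453), 30.256441116333008) 713
((285.5000305175781, 218.00003051757812), (43.55537796020508, 65.8504638671875), 48.8140754699707) 2314
pad scene [[324.0, 212.0], [283.0, 248.0], [247.0, 224.0], [289.0, 191.0]] [[0.627, -0.056], [0.473, -0.039], [0.48, 0.069], [0.638, 0.055]]
```

Everything agrees with the text. The cover is at about (0.5755, 0.237) with yaw 15°, the screws at (0.503, 0.2175) and (0.648, 0.2565), and the wings at world angles of roughly 40° and 37°. The pad is at (0.557, 0.009). First I move above the near screw.

```bash
python3 -m jog '[[[-0.0387,-0.0238,0,0,0,0],[-0.0387,-0.0238,0,0,0,0],[-0.0387,-0.0238,0,0,0,0],[-0.0387,-0.0238,0,0,0,0],[-0.0387,-0.0238,0,0,0,0],[-0.0387,-0.0238,0,0,0,0],[-0.0387,-0.0238,0,0,0,0],[-0.0387,-0.0238,0,0,0,0],[-0.0387,-0.0238,0,0,0,0],[-0.0387,-0.0238,0,0,0,0]]]' 0.05 15
python3 -m jog '[[[0,0,0.009,0,0,0.17],[0,0,0.009,0,0,0.17],[0,0,0.009,0,0,0.17],[0,0,0.009,0,0,0.17],[0,0,0.009,0,0,0.17],[0,0,0.009,0,0,0.17],[0,0,0.009,0,0,0.17],[0,0,0.009,0,0,0.17],[0,0,0.009,0,0,0.17],[0,0,0.009,0,0,0.17],[0,0,0.009,0,0,0.17],[0,0,0.009,0,0,0.17]]]'
cat > st.py <<'E'
from plant import *
from h import *
import sys
def show():
    s=get_state();r=R.from_quat(s['eef_rot']).as_matrix();p=np.array(s['tool_pos'])
    yaw=np.degrees(np.arctan2(r[1,1],r[0,1]));print('t',round(s['clock'],2),'p',p.round(4),'tooly yaw',yaw.round(1),'tilt',np.degrees(np.arccos(-r[2,2])).round(2),'F',np.round(s['contact_force'],1),'M',np.round(s['moment'],2),'op',round(s['opening'],3),'ff',np.round(s['finger_force'],1),'q',np.round(s['q'],2))
    return p,r
if __name__=='__main__':
    p,r=show()
    if len(sys.argv)>3: print('tool shift to target',(r.T@(np.array([float(a) for a in sys.argv[1:4]])-p)).round(4))
E
python3 st.py 0.503 0.2175 0.053
```

```text
clock: 1.35
tool_pos: [0.503, 0.2156, 0.2384]
eef_rot: [0.188, 0.982, -0.0, -0.0]
contact_force: [0.1, 0.5, 1.0]
opening: 0.568
finger_force: 0.0
clock: 2.85
tool_pos: [0.5022, 0.2171, 0.1301]
eef_rot: [0.936, 0.352, -0.0, -0.0]
contact_force: [-0.1, -0.0, -0.3]
opening: 0.569
finger_force: 0.0
t 2.85 p [0.5022 0.2171 0.1301] tooly yaw -48.8 tilt 0.04 F [-0.1 -0.  -0.3] M [-0.    0.11 -0.06] op 0.569 ff 0.0 q [-0.67  0.77  0.3   1.91 -0.43  0.52 -0.92]
tool shift to target [0.001  0.0002 0.0771]
```

```bash
python3 -m jog '[[[0,0,0.02,0,0,0],[0,0,0.02,0,0,0],[0,0,0.015,0,0,0],[0,0,0.012,0,0,0],[0,0,0.010,0,0,0],[0,0,0,0,0,0]]]' 0.05 15; python3 st.py 
python3 -m jog '[[[0,0,0,0,0,0],[0,0,0,0,0,0],[0,0,0,0,0,0],[0,0,0,0,0,0],[0,0,0,0,0,0]]]' 0.0 15; python3 st.py
```

```text
clock: 3.6
tool_pos: [0.5022, 0.2168, 0.0532]
eef_rot: [0.935, 0.354, -0.0, -0.0]
contact_force: [0.7, -1.3, -0.3]
opening: 0.568
finger_force: 0.0
t 3.6 p [0.5022 0.2168 0.0532] tooly yaw -48.5 tilt 0.05 F [ 0.7 -1.3 -0.3] M [-0.05  0.16 -0.01] op 0.568 ff 0.0 q [-0.61  0.9   0.21  1.94 -0.48  0.35 -0.87]
clock: 4.22
tool_pos: [0.5032, 0.2165, 0.0539]
eef_rot: [0.935, 0.354, 0.001, 0.0]
contact_force: [1.4, -2.0, 0.3]
opening: 0.102
finger_force: 15.0
t 4.22 p [0.5032 0.2165 0.0539] tooly yaw -48.6 tilt 0.09 F [ 1.4 -2.   0.3] M [-0.29 -0.17 -0.05] op 0.102 ff 15.0 q [-0.61  0.9   0.21  1.94 -0.48  0.35 -0.87]
```

```bash
python3 -m jog '[[[0,0,0,0,0,-0.12],[0,0,0,0,0,-0.12],[0,0,0,0,0,-0.12],[0,0,0,0,0,-0.12],[0,0,0,0,0,-0.12],[0,0,0,0,0,-0.12],[0,0,0,0,0,-0.12],[0,0,0,0,0,-0.12],[0,0,0,0,0,-0.1],[0,0,0,0,0,0]]]' 0.0 15; python3 st.py
```

```text
clock: 5.48
tool_pos: [0.5046, 0.2161, 0.054]
eef_rot: [0.629, 0.777, 0.001, 0.001]
contact_force: [5.5, -2.1, -2.3]
opening: 0.104
finger_force: 15.0
t 5.47 p [0.5046 0.2161 0.054 ] tooly yaw 12.1 tilt 0.2 F [ 5.5 -2.1 -2.3] M [-0.61 -0.96  0.02] op 0.104 ff 15.0 q [-0.49  0.88  0.01  1.93 -0.01  0.33 -0.27]
```

```bash
python3 -m jog '[[[0,0,0,0,0,-0.03],[0,0,0,0,0,-0.03],[0,0,0,0,0,0]]]'; python3 st.py
python3 -m jog '[[[0,0,0,0,0,0],[0,0,0,0,0,0],[0,0,-0.02,0,0,0],[0,0,-0.03,0,0,0],[0,0,-0.03,0,0,0],[0,0,0,0,0,0]]]' 0.05; python3 st.py 0.648 0.2565 0.130
python3 - <<'E'
from plant import *
import cv2
d=snapshot("scene");f=d['frame'];cv2.imwrite('pics/s1.png',cv2.resize(f[120:220,170:290],None,fx=5,fy=5,interpolation=2)[...,::-1])
E
```

```text
clock: 5.85
tool_pos: [0.5047, 0.2161, 0.054]
eef_rot: [0.606, 0.796, 0.001, 0.002]
contact_force: [5.3, -2.8, -2.3]
opening: 0.1
finger_force: 15.0
t 5.85 p [0.5047 0.2161 0.054 ] tooly yaw 15.4 tilt 0.22 F [ 5.3 -2.8 -2.3] M [-0.67 -0.99 -0.05] op 0.1 ff 15.0 q [-0.49  0.88 -0.    1.93  0.01  0.33 -0.23]
clock: 6.6
tool_pos: [0.503, 0.2179, 0.1355]
eef_rot: [0.604, 0.797, 0.002, 0.0]
contact_force: [0.1, -0.1, 0.9]
opening: 0.563
finger_force: 0.0
t 6.6 p [0.503  0.2179 0.1355] tooly yaw 15.7 tilt 0.2 F [ 0.1 -0.1  0.9] M [-0.04  0.04  0.  ] op 0.563 ff 0.0 q [-0.49  0.74 -0.01  1.9   0.01  0.5  -0.23]
tool shift to target [-0.002   0.15    0.0059]
```

View pics/s1.png

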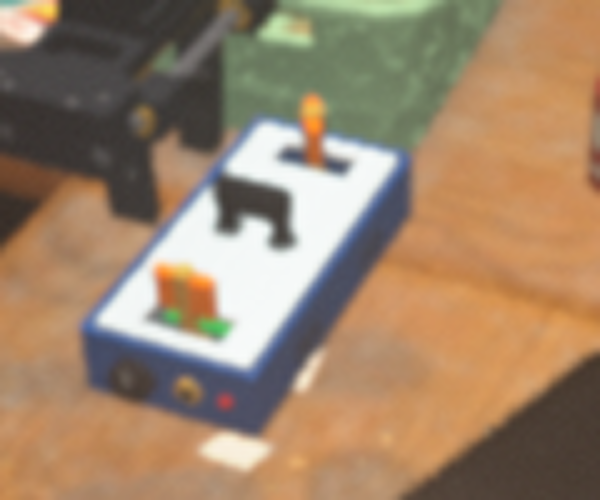

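The near wing now lies along its slot; in the crop it is at about (185,295). The basket stands close to the far screw, so I check its rim against the gripper body first.

```bash
python3 - <<'E'
from h import *
a=dict(np.load('top0.npz'))['frame'][15:160,45:215];b=dict(np.load('scene0.npz'))['frame'][65:165,180:290]
w=np.zeros((600,800,3),np.uint8)
a=cv2.resize(a,None,fx=2.6,fy=2.6,interpolation=2);b=cv2.resize(b,None,fx=3.2,fy=3.2,interpolation=2)
w[:a.shape[0],:a.shape[1]]=a;w[:b.shape[0],445:445+b.shape[1]]=b;cv2.imwrite('pics/basket.png',w[:400,:,::-1])
E
```

```text
(no output)
```

View pics/basket.png

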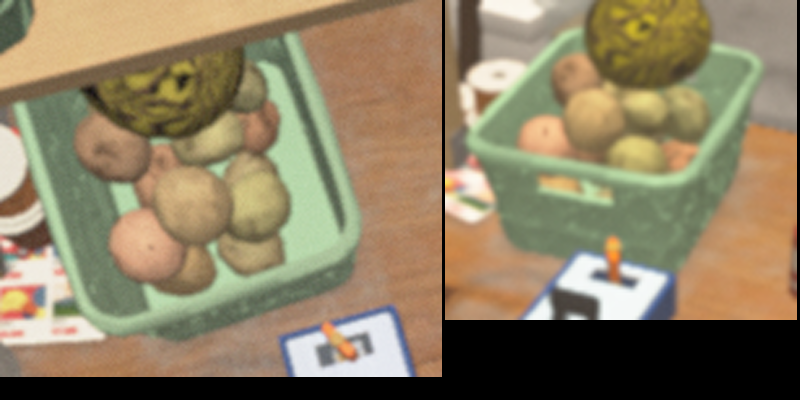

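```bash
python3 - <<'E'
from h import *
T=dict(np.load('top0.npz'));S=dict(np.load('scene0.npz'))
A,e=tri(T,(180.4,106.5),S,(261.3,122.8));B,f=tri(T,(83.5,138),S,(191,107));print(A,e,B,f)
u=(B-A)[:2];u/=np.linalg.norm(u);n=np.array([-u[1],u[0]]);s=np.array([.648,.2565]);print('rim dir',np.degrees(np.arctan2(u[1],u[0])),'screw: along',(s-A[:2])@u,'off',(s-A[:2])@n)
for y in(-50,-20,-10,0,15,40,60,90):
    for half,w in((.0935,.0375),):
        c,si=np.cos(np.radians(y)),np.sin(np.radians(y));C=[s+a*half*np.array([c,si])+b*w*np.array([-si,c]) for a in(1,-1) for b in(1,-1)]
        print(y,[np.round([(p-A[:2])@u,(p-A[:2])@n],3).tolist() for p in C])
E
```

```text
[0.72821725 0.23148868 0.10936874] 0.02468739687312801 [0.65487416 0.42123503 0.1264437 ] 0.006953184771010107
rim dir 111.13312868473852 screw: along 0.0522504103698429 off 0.0658047752786713
-50 [[-0.024, 0.0], [-0.048, 0.071], [0.153, 0.061], [0.129, 0.132]]
-20 [[0.019, -0.029], [-0.037, 0.02], [0.142, 0.112], [0.086, 0.161]]
-10 [[0.036, -0.034], [-0.028, 0.005], [0.133, 0.126], [0.068, 0.165]]
0 [[0.054, -0.035], [-0.016, -0.008], [0.121, 0.139], [0.051, 0.167]]
15 [[0.08, -0.031], [0.005, -0.023], [0.1, 0.155], [0.025, 0.163]]
40 [[0.118, -0.011], [0.047, -0.035], [0.058, 0.166], [-0.013, 0.142]]
60 [[0.14, 0.017], [0.082, -0.031], [0.023, 0.162], [-0.036, 0.115]]
90 [[0.153, 0.067], [0.126, -0.003], [-0.021, 0.134], [-0.048, 0.065]]
```

Measured rim: about 0.12 m high and 66 mm beyond the far screw. The gripper body would hit it if I gripped that wing with the jaws along the cover. So I turn the closed gripper crosswise (yaw 105°), which keeps the body clear, and push the wing round with the fingers.

```bash
python3 -m jog '[[[0,0,0,0,0,-0.13],[0,0,0,0,0,-0.13],[0,0,0,0,0,-0.13],[0,0,0,0,0,-0.13],[0,0,0,0,0,-0.13],[0,0,0,0,0,-0.13],[0,0,0,0,0,-0.13],[0,0,0,0,0,-0.13],[0,0,0,0,0,-0.13],[0,0,0,0,0,-0.13],[0,0,0,0,0,-0.13],[0,0,0,0,0,-0.13]]]' 0 15
python3 -m jog '[[[-0.03,0.007,0,0,0,0],[-0.035,0.007,0,0,0,0],[-0.035,0.007,0,0,0,0],[-0.034,0.007,0,0,0,0],[0,0,0,0,0,0]]]'
python3 st.py 0.6248 0.2813 0.057
python3 - <<'E'
from plant import *
import cv2
d=snapshot("top");f=d['frame'];cv2.imwrite('pics/t2.png',cv2.resize(f[80:240,120:300],None,fx=3.5,fy=3.5,interpolation=2)[...,::-1])
E
```

```text
clock: 8.15
tool_pos: [0.5011, 0.2168, 0.1322]
eef_rot: [-0.133, 0.991, -0.0, -0.002]
contact_force: [0.8, -0.6, -0.3]
opening: 0.005
finger_force: 0.0
clock: 8.78
tool_pos: [0.6251, 0.2798, 0.1316]
eef_rot: [-0.13, 0.991, 0.001, -0.001]
contact_force: [-0.1, -0.0, 0.8]
opening: 0.005
finger_force: 0.0
t 8.78 p [0.6251 0.2798 0.1316] tooly yaw 105.0 tilt 0.11 F [-0.1 -0.   0.8] M [-0.    0.01  0.  ] op 0.005 ff 0.0 q [-0.26  0.93 -0.47  1.44  0.48  0.89  0.96]
tool shift to target [-0.0002  0.0014  0.0746]
```

View pics/t2.png

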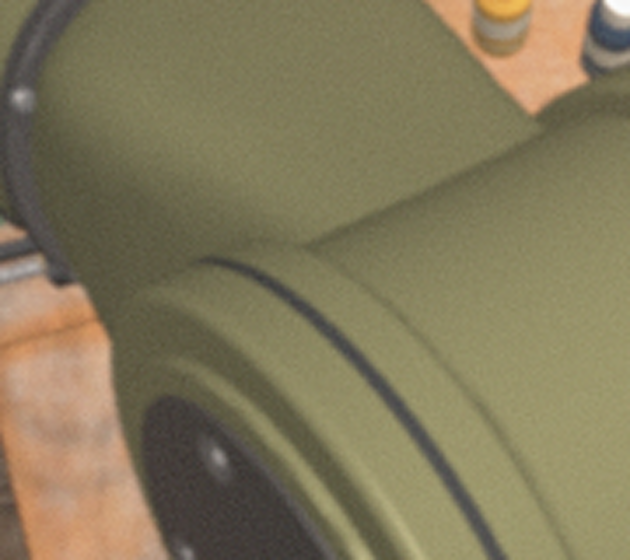

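The arm hides the unit from the top camera. I descend beside the wing and push it, watching the forces.

```bash
python3 -m jog '[[[0,0.0014,0.02,0,0,0],[0,0,0.02,0,0,0],[0,0,0.015,0,0,0],[0,0,0.012,0,0,0],[0,0,0.007,0,0,0],[0,0,0,0,0,0]]]'; python3 st.py|head -1
python3 -m jog '[[[0,-0.005,0,0,0,0],[0,-0.005,0,0,0,0],[0,-0.005,0,0,0,0],[0,0,0,0,0,0]]]'; python3 st.py
python3 -m jog '[[[0,-0.004,0,0,0,0],[0,-0.004,0,0,0,0],[0,-0.004,0,0,0,0],[0,0,0,0,0,0]]]'; python3 st.py
```

```text
clock: 9.57
tool_pos: [0.6241, 0.2801, 0.0593]
eef_rot: [-0.131, 0.991, -0.0, -0.0]
contact_force: [0.4, 0.7, 0.3]
opening: 0.009
finger_force: 0.0
t 9.57 p [0.6241 0.2801 0.0593] tooly yaw 105.0 tilt 0.03 F [0.4 0.7 0.3] M [ 0.07  0.01 -0.01] op 0.009 ff 0.0 q [-0.28  1.02 -0.43  1.48  0.53  0.77  0.92]
clock: 10.07
tool_pos: [0.628, 0.2677, 0.0603]
eef_rot: [-0.131, 0.991, 0.002, 0.001]
contact_force: [0.5, 4.1, 0.5]
opening: 0.002
finger_force: 1.6
t 10.07 p [0.628  0.2677 0.0603] tooly yaw 105.1 tilt 0.23 F [0.5 4.1 0.5] M [0.86 0.06 0.02] op 0.002 ff 1.6 q [-0.25  1.01 -0.43  1.48  0.54  0.76  0.93]
clock: 10.58
tool_pos: [0.63, 0.2545, 0.0596]
eef_rot: [-0.131, 0.991, 0.0, -0.001]
contact_force: [-2.7, 2.1, 1.1]
opening: 0.004
finger_force: 1.5
t 10.57 p [0.63   0.2545 0.0596] tooly yaw 105.1 tilt 0.13 F [-2.7  2.1  1.1] M [ 0.55  0.59 -0.03] op 0.004 ff 1.5 q [-0.23  1.01 -0.43  1.49  0.54  0.76  0.95]
```

```bash
python3 -m jog '[[[0,-0.005,0,0,0,0],[0,-0.005,0,0,0,0],[0,-0.005,0,0,0,0],[0,-0.005,0,0,0,0],[0,-0.004,0,0,0,0],[0,0,0,0,0,0]]]'; python3 st.py 0.6424 0.2334 .059
python3 - <<'E'
from plant import *
import cv2
d=snapshot("scene");f=d['frame'];cv2.imwrite('pics/s3.png',cv2.resize(f[110:210,170:290],None,fx=5,fy=5,interpolation=2)[...,::-1])
E
```

```text
clock: 11.32
tool_pos: [0.6371, 0.2305, 0.0596]
eef_rot: [-0.131, 0.991, -0.0, -0.0]
contact_force: [-1.8, 0.6, 0.3]
opening: 0.008
finger_force: 1.1
t 11.32 p [0.6371 0.2305 0.0596] tooly yaw 105.0 tilt 0.05 F [-1.8  0.6  0.3] M [0.14 0.54 0.03] op 0.008 ff 1.1 q [-0.2   1.01 -0.43  1.5   0.55  0.76  0.98]
tool shift to target [-0.0058  0.0014  0.0006]
```

View pics/s3.png

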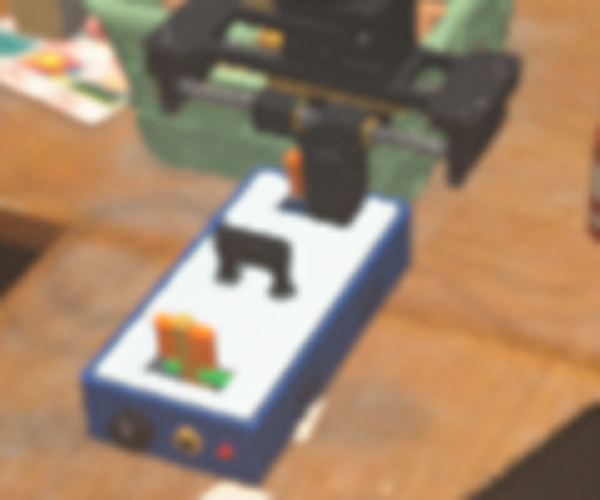

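The closed fingers, at about (335,185) in the crop, stand in front of the right half of the far wing, and its left edge shows at (295,170). I finish with a push along the cover's length.

```bash
python3 -m jog '[[[-0.002,0,0,0,0,0],[-0.002,0,0,0,0,0],[0,0,0,0,0,0]]]'; python3 st.py|head -1
python3 -m jog '[[[-0.002,0,0,0,0,0],[-0.001,0,0,0,0,0],[0,0,0,0,0,0]]]'; python3 st.py
```

```text
clock: 11.75
tool_pos: [0.6411, 0.2302, 0.0596]
eef_rot: [-0.13, 0.991, -0.001, -0.001]
contact_force: [-5.1, -2.8, 2.0]
opening: 0.006
finger_force: 2.6
t 11.75 p [0.6411 0.2302 0.0596] tooly yaw 105.0 tilt 0.19 F [-5.1 -2.8  2. ] M [-0.51  0.9  -0.01] op 0.006 ff 2.6 q [-0.2   1.01 -0.43  1.48  0.54  0.77  0.98]
clock: 12.12
tool_pos: [0.6413, 0.2302, 0.0596]
eef_rot: [-0.131, 0.991, -0.002, -0.003]
contact_force: [-11.2, -5.4, 10.0]
opening: 0.003
finger_force: 5.8
t 12.12 p [0.6413 0.2302 0.0596] tooly yaw 105.0 tilt 0.48 F [-11.2  -5.4  10. ] M [-0.81  2.06  0.07] op 0.003 ff 5.8 q [-0.2   1.02 -0.44  1.48  0.54  0.78  0.99]
```

The wing is hard against its stop: the force rose with no further travel. I back off, rise, move over the handle, turn and look.

```bash
python3 -m jog '[[[0.006,0,0,0,0,0],[0.005,0,0,0,0,0],[0,0,-0.02,0,0,0],[0,0,-0.03,0,0,0],[0,0,-0.03,0,0,0],[0.017,0.0075,0,0,0,0],[0.017,0.008,0,0,0,0],[0.0168,0.008,0,0,0,0]]]'
python3 -m jog '[[[0,0,0,0,0,0.1305],[0,0,0,0,0,0.1305],[0,0,0,0,0,0.1305],[0,0,0,0,0,0.1305],[0,0,0,0,0,0.1305],[0,0,0,0,0,0.1305],[0,0,0,0,0,0.1305],[0,0,0,0,0,0.1305],[0,0,0,0,0,0.1305],[0,0,0,0,0,0.1305],[0,0,0,0,0,0.1305],[0,0,0,0,0,0.1305]]]' 0.045 25; python3 st.py 0.5755 0.237 0.053
python3 - <<'E'
from plant import *
import cv2
d=snapshot("scene");f=d['frame'];cv2.imwrite('pics/s4.png',cv2.resize(f[110:210,170:290],None,fx=5,fy=5,interpolation=2)[...,::-1])
E
```

```text
clock: 13.12
tool_pos: [0.5791, 0.2401, 0.1415]
eef_rot: [-0.131, 0.991, 0.001, 0.002]
contact_force: [-0.4, -0.7, -0.2]
opening: 0.001
finger_force: 0.0
clock: 14.62
tool_pos: [0.5794, 0.2405, 0.1413]
eef_rot: [0.608, 0.794, 0.002, 0.0]
contact_force: [-0.6, -0.4, 0.0]
opening: 0.515
finger_force: 0.0
t 14.62 p [0.5794 0.2405 0.1413] tooly yaw 15.1 tilt 0.2 F [-0.6 -0.4  0. ] M [-0.03  0.01 -0.05] op 0.515 ff 0.0 q [-0.45  0.81 -0.04  1.65  0.04  0.68 -0.24]
tool shift to target [-0.0025 -0.005   0.0883]
```

View pics/s4.png

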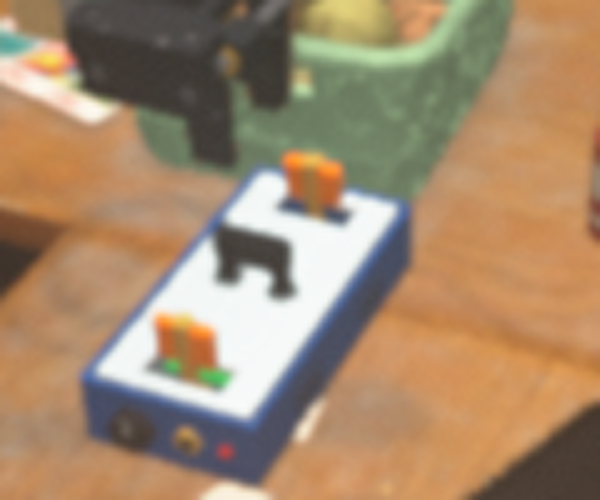

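Both wings, at (185,340) and (315,183) in the crop, now line up with their slots, and the cover is still fitted. I descend on the handle and grip it.

```bash
python3 -m jog '[[[-0.0025,-0.005,0.02,0,0,0],[0,0,0.02,0,0,0],[0,0,0.02,0,0,0],[0,0,0.015,0,0,0],[0,0,0.011,0,0,0],[0,0,0,0,0,0]]]' 0.045 25 ; python3 st.py
python3 -m jog '[[[0,0,0,0,0,0],[0,0,0,0,0,0],[0,0,0,0,0,0],[0,0,0,0,0,0],[0,0,0,0,0,0]]]' 0.0 30; python3 st.py
```

```text
clock: 15.42
tool_pos: [0.5739, 0.2355, 0.053]
eef_rot: [0.607, 0.795, -0.001, -0.0]
contact_force: [-0.1, -0.2, 0.6]
opening: 0.51
finger_force: 0.0
t 15.43 p [0.5739 0.2355 0.053 ] tooly yaw 15.3 tilt 0.07 F [-0.1 -0.2  0.6] M [-0.11  0.05  0.01] op 0.51 ff 0.0 q [-0.45  0.93 -0.03  1.7   0.06  0.51 -0.25]
clock: 16.05
tool_pos: [0.5756, 0.2363, 0.0542]
eef_rot: [0.607, 0.795, 0.001, 0.001]
contact_force: [3.5, 1.4, -0.2]
opening: 0.155
finger_force: 30.0
t 16.05 p [0.5756 0.2363 0.0542] tooly yaw 15.3 tilt 0.17 F [ 3.5  1.4 -0.2] M [ 0.2  -0.5  -0.06] op 0.155 ff 30.0 q [-0.45  0.93 -0.03  1.7   0.06  0.5  -0.25]
```

```bash
python3 -m jog '[[[0,0,-0.004,0,0,0],[0,0,-0.007,0,0,0],[0,0,-0.01,0,0,0],[0,0,-0.012,0,0,0],[0,0,-0.012,0,0,0],[0,0,-0.012,0,0,0],[0,0,-0.012,0,0,0],[0,0,-0.008,0,0,0],[0,0,0,0,0,0]]]'; python3 st.py 0.556 0.008 0.13
python3 - <<'E'
from plant import *
import cv2
d=snapshot("scene");f=d['frame'];cv2.imwrite('pics/s5.png',cv2.resize(f[100:260,170:340],None,fx=3.5,fy=3.5,interpolation=2)[...,::-1])
E
```

```text
clock: 17.18
tool_pos: [0.5747, 0.2358, 0.1315]
eef_rot: [0.607, 0.795, 0.001, 0.0]
contact_force: [0.9, -0.0, -2.5]
opening: 0.156
finger_force: 30.0
t 17.18 p [0.5747 0.2358 0.1315] tooly yaw 15.3 tilt 0.08 F [ 0.9 -0.  -2.5] M [-0.06  0.05 -0.  ] op 0.156 ff 30.0 q [-0.44  0.82 -0.04  1.67  0.05  0.65 -0.24]
tool shift to target [-0.2148 -0.0781  0.0013]
```

View pics/s5.png

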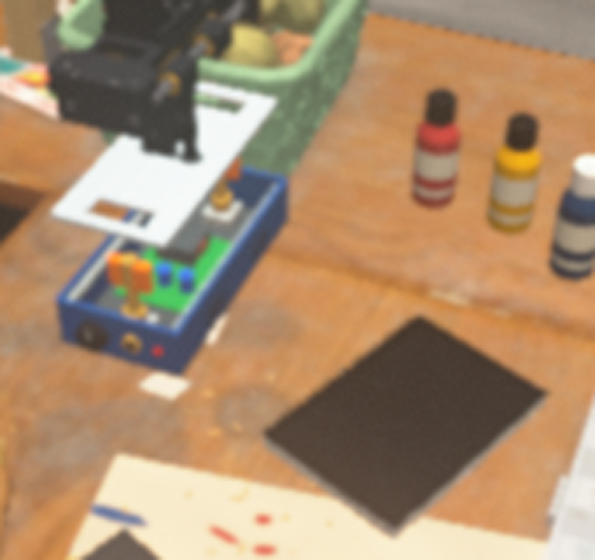

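The cover is held flat above the open unit, both screws are still released, and the pad is at (405,425) in the crop. I carry the cover over the pad and align it.

```bash
python3 -m jog '[[[-0.015,-0.0055,0,0,0,0],[-0.025,-0.0091,0,0,0,0],[-0.025,-0.0091,0,0,0,0],[-0.025,-0.0091,0,0,0,0],[-0.025,-0.0091,0,0,0,0],[-0.025,-0.0091,0,0,0,0],[-0.025,-0.0091,0,0,0,0],[-0.025,-0.0091,0,0,0,0],[-0.015,-0.0055,0,0,0,0],[-0.0098,-0.0033,0,0,0,0],[0,0,0,0,0,0]]]'
python3 -m jog '[[[0,0,0.006,0,0,0.06],[0,0,0.006,0,0,0.06],[0,0,0.006,0,0,0.06],[0,0,0.006,0,0,0.06],[0,0,0.006,0,0,0.06],[0,0,0.006,0,0,0.06],[0,0,0,0,0,0]]]'; python3 st.py 0.556 0.008 0.0285
```

```text
clock: 18.6
tool_pos: [0.5557, 0.0073, 0.1306]
eef_rot: [0.607, 0.795, -0.0, -0.0]
contact_force: [-0.2, 0.7, -2.2]
opening: 0.15
finger_force: 30.0
clock: 19.48
tool_pos: [0.5555, 0.0088, 0.0943]
eef_rot: [0.739, 0.674, -0.0, -0.0]
contact_force: [-0.2, 0.3, -3.0]
opening: 0.154
finger_force: 30.0
t 19.48 p [0.5555 0.0088 0.0943] tooly yaw -5.3 tilt 0.05 F [-0.2  0.3 -3. ] M [-0.04  0.07  0.01] op 0.154 ff 30.0 q [-0.1   0.81  0.01  1.9  -0.01  0.43 -0.18]
tool shift to target [-0.0008  0.0006  0.0658]
```

```bash
python3 -m jog '[[[0,0,0.01,0,0,0],[0,0,0.01,0,0,0],[0,0,0.01,0,0,0],[0,0,0.01,0,0,0],[0,0,0.008,0,0,0],[0,0,0.006,0,0,0],[0,0,0.003,0,0,0],[0,0,0,0,0,0]]]'; python3 st.py
python3 -m jog '[[[0,0,0.002,0,0,0],[0,0,0.002,0,0,0],[0,0,0.002,0,0,0],[0,0,0.001,0,0,0],[0,0,0,0,0,0]]]'; python3 st.py
```

```text
clock: 20.48
tool_pos: [0.5557, 0.0079, 0.0376]
eef_rot: [0.739, 0.673, -0.0, -0.0]
contact_force: [-0.7, 0.5, -2.1]
opening: 0.153
finger_force: 30.0
t 20.48 p [0.5557 0.0079 0.0376] tooly yaw -5.3 tilt 0.0 F [-0.7  0.5 -2.1] M [-0.02  0.01 -0.03] op 0.153 ff 30.0 q [-0.1   0.91  0.    1.91 -0.01  0.32 -0.18]
clock: 21.1
tool_pos: [0.5557, 0.0079, 0.0306]
eef_rot: [0.739, 0.673, -0.0, -0.0]
contact_force: [0.3, -0.1, -3.4]
opening: 0.153
finger_force: 30.0
t 21.1 p [0.5557 0.0079 0.0306] tooly yaw -5.3 tilt 0.01 F [ 0.3 -0.1 -3.4] M [-0.05  0.04  0.  ] op 0.153 ff 30.0 q [-0.1   0.93  0.    1.91 -0.01  0.31 -0.18]
```

```bash
python3 -m jog '[[[0,0,0.001,0,0,0],[0,0,0.001,0,0,0],[0,0,0,0,0,0]]]'; python3 st.py
python3 -m jog '[[[0,0,0.001,0,0,0],[0,0,0.0005,0,0,0],[0,0,0,0,0,0]]]'; python3 st.py
```

```text
clock: 21.48
tool_pos: [0.5557, 0.0079, 0.0286]
eef_rot: [0.739, 0.673, -0.0, -0.0]
contact_force: [-0.0, 0.2, -2.7]
opening: 0.155
finger_force: 30.0
t 21.48 p [0.5557 0.0079 0.0286] tooly yaw -5.3 tilt 0.01 F [-0.   0.2 -2.7] M [-0.09  0.1   0.  ] op 0.155 ff 30.0 q [-0.1   0.93  0.    1.91 -0.01  0.3  -0.18]
clock: 21.85
tool_pos: [0.5557, 0.0079, 0.0272]
eef_rot: [0.739, 0.673, -0.0, -0.0]
contact_force: [0.5, 0.9, -2.8]
opening: 0.156
finger_force: 30.0
t 21.85 p [0.5557 0.0079 0.0272] tooly yaw -5.3 tilt 0.01 F [ 0.5  0.9 -2.8] M [-0.07  0.05 -0.01] op 0.156 ff 30.0 q [-0.1   0.93  0.    1.91 -0.01  0.3  -0.18]
```

```bash
python3 -m jog '[[[0,0,0.001,0,0,0],[0,0,0.0005,0,0,0],[0,0,0,0,0,0]]]'; python3 st.py|cut -c1-110
python3 -m jog '[[[0,0,0.001,0,0,0],[0,0,0.0005,0,0,0],[0,0,0,0,0,0]]]'|tail -3; python3 st.py|cut -c1-110
```

```text
clock: 22.22
tool_pos: [0.5557, 0.0079, 0.0256]
eef_rot: [0.739, 0.673, -0.0, -0.0]
contact_force: [-0.5, -0.3, -2.5]
opening: 0.156
finger_force: 30.0
t 22.23 p [0.5557 0.0079 0.0256] tooly yaw -5.3 tilt 0.01 F [-0.5 -0.3 -2.5] M [-0.06  0.13 -0.01] op 0.156 ff
contact_force: [-0.3, 0.1, -2.6]
opening: 0.149
finger_force: 30.0
t 22.6 p [0.5557 0.0079 0.0241] tooly yaw -5.3 tilt 0.01 F [-0.3  0.1 -2.6] M [ 0.01  0.1  -0.06] op 0.149 ff
```

```bash
python3 -m jog '[[[0,0,0.001,0,0,0],[0,0,0.0005,0,0,0],[0,0,0,0,0,0]]]'|sed -n 4p; python3 st.py|cut -c1-110
python3 - <<'E'
from plant import *
import cv2
d=snapshot("scene");f=d['frame'];cv2.imwrite('pics/s6.png',cv2.resize(f[140:260,220:350],None,fx=5,fy=5,interpolation=2)[...,::-1])
E
```

```text
contact_force: [-1.9, -0.4, 8.6]
t 22.98 p [0.5558 0.0079 0.024 ] tooly yaw -5.3 tilt 0.03 F [-1.9 -0.4  8.6] M [-0.03  0.55  0.02] op 0.155 ff
```

View pics/s6.png

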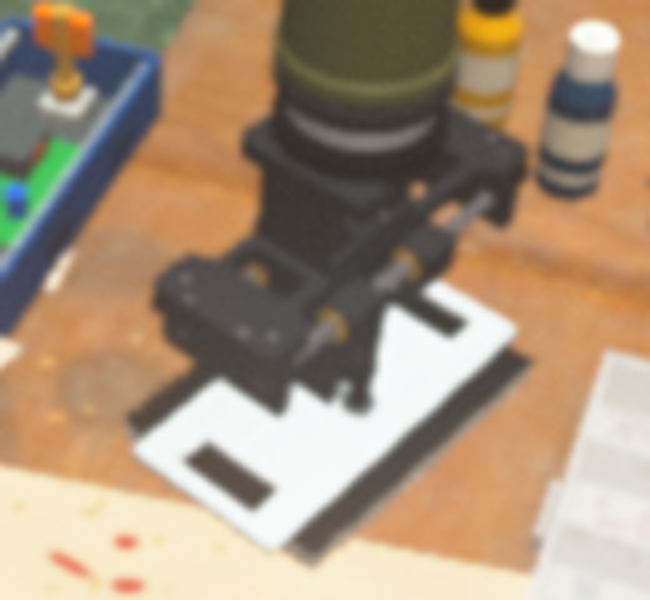

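The cover has touched down (force jumped to +8.6 N) and lies flat and central on the pad. I release it and withdraw.

```bash
python3 -m jog '[[[0,0,0,0,0,0],[0,0,0,0,0,0],[0,0,0,0,0,0],[0,0,0,0,0,0],[0,0,0,0,0,0],[0,0,-0.01,0,0,0],[0,0,-0.02,0,0,0],[0,0,-0.04,0,0,0],[0,0,-0.05,0,0,0],[0,0,-0.05,0,0,0],[0,0,0,0,0,0]]]' 0.05
python3 - <<'E'
from h import *
from plant import snapshot
d=snapshot("scene");f=d['frame']
m=f.min(2)>150
b=max(blobs(m,(220,185,335,255),200),key=lambda b:b[1])
h=cv2.convexHull(b[3]);q=cv2.approxPolyDP(h,5,True)[:,0];P=np.array([plane(d,p,.021) for p in q]);print(P.round(3)[:,:2].tolist(),P.mean(0))
cv2.imwrite('pics/s7.png',cv2.resize(f[120:260,170:350],None,fx=4,fy=4,interpolation=2)[...,::-1])
E
```

```text
clock: 24.4
tool_pos: [0.5583, 0.0078, 0.1971]
eef_rot: [0.739, 0.673, 0.003, 0.003]
contact_force: [0.3, 0.3, -0.8]
opening: 0.567
finger_force: 0.0
[[0.525, -0.138], [0.373, 0.058], [0.417, 0.098], [0.651, 0.036], [0.642, -0.044], [0.589, -0.103]] [ 0.53267385 -0.01545478  0.021     ]
```

View pics/s7.png

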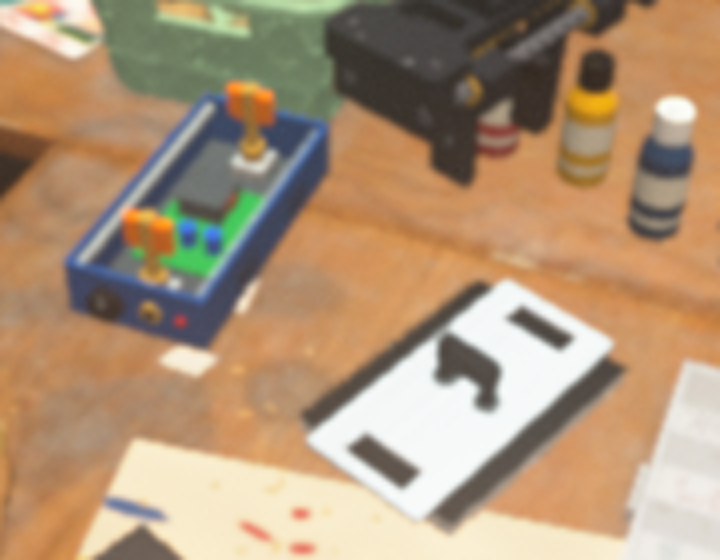

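The cover lies flat and centred on the pad with its handle up at (468,370). Both screws are released and the gripper is clear. (The white blob ran into the sketch paper, so I discard that number.)

```bash
python3 -c "
from plant import *
print(finish_job())"
```

```text
the job is handed in; nothing more can be done
None
```

I handed the job in at about 24 s: both thumbscrews are turned to their stops, and the cover was set down gently and lies flat and centred on the sketch pad with its handle up (checked by eye in the last picture; `finish_job()` returned no verdict).

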